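Slide a locked specimen stage home under the camera and take the picture

TASK

Photograph the coin: press down the orange lock button on the sliding stage and keep it pressed while you slide the stage fully home against its end stop under the camera, gently enough that the coin stays on its centre mark, then let go of the button so that the stage locks there. Only then press the green shutter button on the control strip fully down and let it come back up. Use the fingertips only, do not touch the coin, and leave everything else where it is.

Things in the scene. Friction and masses are not known exactly. Their poses are not given: they have to be found in the camera images.
- station: Camera station, fixed to the table: grey board 240 (its x) x 560 (its y) x 20 mm with rail, column, camera and black control strip. Origin under the board's centre, at table height; y runs along the rail from the loading end to the end stop, z up. Rail centre line at x = 30 mm; end stop, a dark steel block 60 mm wide, top 60 mm over the table, at y = 182 to 198; column 30 mm thick at (30, 242).
- stage (a joint): Travel of the stage along the station's +y, m: 0 at the loading end (its start), 0.160 fully home on the end stop. A dark plate 100 x 100 mm, top 52 mm over the table, with a metal thumb bar 44 mm wide (top 49 mm over the table) reaching 186 mm back (-y) from the plate's centre with the orange button. It is locked unless the button is down; then it slides with about 1.5 N.
- lens (a point): Lens axis at the underside of the camera's ring light, 88 mm across, 248 mm over the table, station (30, 120) mm. The camera body above it, 110 (station x) x 50 mm, reaches 424 mm.
- lock (a joint): Depth of the orange lock button in m: 0 up, 0.007 fully down. Sprung: about 2.5 N starts it, 5.2 N holds it fully down. Its pin stands between teeth 10 mm apart along the rail and is clear of them from 0.0035 on. Let go, it rises by itself and locks; at the end it rises fully only when the stage is within 2 mm of its end stop.
- lock_top (a point): Centre of the top of the orange lock button, a round cap 28 mm across, 12 mm proud of the thumb bar (61 mm over the table when up, 54 when down). It rides on the stage, 150 mm behind the plate's centre (station -y). 23 mm ahead of its centre (station +y) a finger ridge, 44 mm wide, 6 thick, rises 5 mm above the cap (top 66 mm over the table); a fingertip on the button may push against it.
- stage_mark (a point): Centre mark of the stage's plate, on its top face 52 mm over the table; rides with the stage.
- coin: Green-brown bronze coin, 26 mm across and 4 mm thick, lying loose on the centre mark of the plate. Origin: centre of its underside. Not to be touched.
- shutter (a joint): Depth of the green shutter button in m: 0 up, 0.005 fully down, sprung; about 5 N holds it fully down.
- shutter_top (a point): Centre of the top of the green shutter button, a round cap 24 mm across that stands 11 mm proud of the black control strip (51 mm over the table when up). The strip is 60 x 180 mm, on the robot's side of the rail; the grey round dial on it, 100 mm further along the station's +y and 56 mm tall over the table, is not used.
- finds_box: White finds box with a clear lid, 42 x 58 x 24 mm, lying on the baseboard near its loading end on the robot's side. Origin: centre of its underside.
- jar: Glass jar, 76 mm across, 115 mm tall, standing on the table beyond the station. Origin: centre of its underside.
- jar_lid: Brown round lid, 72 mm across, 18 mm tall, flat on the table beyond the station. Origin: centre of its underside.
- iron_bar: Rusty iron bar, 180 mm long, about 25 mm wide and 22 mm tall, on the table past the camera end of the station, along its own y. Origin: centre of its underside.
- brush: Flat wooden brush, 170 mm long along its own y, 12 mm wide, 9 mm tall, lying on the baseboard beyond the rail. Origin on its underside, 90 mm from the handle's end.
- phone: Black phone, 72 x 150 x 9 mm, flat on the table past the loading end of the station. Origin: centre of its underside.

How it is judged:
On the way, in this order (a step that is already met when the one before it is completed fails the run):
1. the stage is on its way, past mid-travel, with the lock button held down (value of joint lock above 0.0025 m and value of joint stage above 0.08 m), for 0.1 s.
2. the stage is home at its end stop and the lock button is let go, so the stage is locked (value of joint stage above 0.157 m and value of joint lock below 0.001 m), for 0.2 s.
3. the shutter button is pressed fully down (value of joint shutter above 0.004 m), for 0.05 s.
At the end, for the whole second after the job is handed in: The stage is within 3 mm of its end stop, both buttons are back up (under 1 mm), and the coin lies flat and still on the plate within 8 mm of its centre mark (all of step 2 and value of joint shutter below 0.001 m and horizontal distance between coin and stage_mark below 0.008 m and z of coin in the frame of stage_mark below 0.003 m and angle between coin's own z axis and vertical below 0.15 rad and linear speed of coin below 0.02 m/s); the robot touches nothing.
It fails at once if the lock button is let up while the stage is on its way between the loading end and home (value of joint stage between 0.012 and 0.15 m and value of joint lock below 0.001 m).
It fails at once if the shutter is pressed before the stage is home (value of joint shutter above 0.003 m and value of joint stage below 0.157 m).
It fails at once if the coin is touched by the robot or lifted off the plate (contact force between any of the fingers, the arm and coin above 0.3 N or z of coin in the frame of stage_mark above 0.01 m).
It fails at once if the arm or the gripper's body, rather than the fingers, pushes on the station (contact force between the arm and station above 3 N).
It fails at once if another thing is moved by more than 15 mm or lifted (distance of any of finds_box, jar, jar_lid, iron_bar, brush, phone from where it was at the start of the episode above 0.015 m).
It also fails if it takes over 48 s, if anything falls off the work surface, if the arm or the gripper's body presses on something with over 40 N, if the wrist force passes 120 N, or if a joint passes its speed limit or range.

ROBOT

A 6-joint arm with a two-finger parallel gripper is mounted at the origin on the work surface. World frame = base frame: x ahead of the robot, y to its left, z up, the work surface at z = 0. Lengths are in m, angles in rad, forces in N, time in s.
With the tool pointing down it reaches from about 0.35 to 0.975 m from the base axis. Payload 4.9 kg.
Tool frame: the origin (TCP) lies midway between the tips of the shut fingers; the grasp point (between the pads) lies 19 mm behind it; z points along the fingers, y is the line along which they close (so a half turn about z gives the same grasp; the last joint's range is limited). The gripper opens to 85 mm and grips with 20 to 120 N. Pads are 22 mm wide; open, the fingers measure 114 mm over their backs; the gripper's body (76 mm by 85 mm) begins 54 mm behind the grasp point. The pads swing forward as they close: fully open they stand 13 mm farther back than shut.
Start: joints at [-0.119, 0.053, 1.613, -0, 1.476, -0.119], TCP at [0.625, 0, 0.231] pointing down, gripper open.
Joint ranges: [-3.01, 3.01], [-1.01, 2.22], [0.06, 2.58], [-1.02, 4.17], [0.09, 2.62], [-3.14, 3.14]. Speed limits (rad/s): [2.57, 2.57, 3.14, 3.14, 3.14, 3.14].

INTERFACE

Orientations are given as a unit quaternion [w, x, y, z].
In Python, from bench import * gives the robot as it stands.
- The arm moves only by the tool servo_tool, never from a script. Its argument "plan" is a list of rows, each an object with "slide": the shift along the tool's x, y, z in mm, a list of three; "turn": the turn, a rotation vector about the tool's x, y, z in degrees, a list of three. In form: [{"slide": [dx, dy, dz], "turn": [wx, wy, wz]}, ...]. A call has 1 to 20 rows; each row is the pose to reach, as a shift and turn from the pose commanded when the call began, along the tool's axes at that moment; what a row does not reach only later rows make up. A row lasts 1/8 s, in which the tool goes at most 62.5 mm and 10.7 degrees, less where a joint would pass 70% of its speed; a pose out of reach is approached as far as the arm can. A call with a gripper value outside its range is refused whole. "grip" is the finger opening in mm, from 0 to 85.4, set as the call begins (left out, the last holds). The fingers move at their own pace and stop on an object; the grip force is fixed at half the most. Time passes only in rows, so rows that repeat a pose let the fingers close. It gives the time, the measured TCP pose, the force, the opening and the grip force at its end, in the units of the state.
- read_state(): the state, without advancing time (a new reading comes with each control period).
- read_camera(name): name is "scene" or "side" or "wrist"; returns the picture (384x512x3 uint8, blue, green, red); there is no depth.
- calibration(name): a dict with "fx", "fy", "cx", "cy" (pixels), "rvec" (rotation vector, rad) and "tvec" (3), from world to camera coordinates, as OpenCV has them; the wrist camera has in their place "mount" (4x4, takes a point from camera to tool coordinates, whose origin is the TCP and whose axes are the flange's). Camera axes: x right, y down, z forward; pixel columns grow to the right and rows downward; lengths in m; the calibration is good to about 2 mm. A picture is of the moment at which its call begins: read the wrist's pose just before it. calibration takes no time and is no camera call.
- hand_in(): hands the job in; it is judged then, once.
The state is a dict: "time_s": time; "joint_positions": joint angles; "dq": joint speeds; "joint_efforts": joint torques, N m; "position": TCP position; "eef_rot": TCP orientation; "force": force on the tool from outside, world axes, zero at the start; "wrist_torque": the same for the moment, N m; "gripper_width": finger opening in m; "finger_force": force on a finger pad.
Only numpy, scipy, OpenCV 4.12 (cv2) and the standard library are available. Lean on these libraries where they do the work, as an engineer would, in place of code of your own. Each camera call takes 0.05 s, during which the arm holds its last target. There are 200 camera calls.

## Working session

There is one attempt and no reset: what is moved stays moved. The work goes in short steps, Python scripts to look and compute and a tool call to move; the robot and the scene stay as the last step left them, time stands still between calls to the robot, and variables do not carry over. Pictures are saved under pics/ and viewed, at most 10 in all, crops included, and the job is handed in when it is done.

Besides the shell and the picture viewer there is one more tool, called after "Emit:" as name(argument=value, ...), one argument or row to a line, values as JSON. servo_tool: Moves the arm, as the interface text tells. Its arguments: {"type":"object","properties":{"plan":{"type":"array","items":{"type":"object","properties":{"slide":{"type":"array","items":{"type":"number"}},"turn":{"type":"array","items":{"type":"number"}}}}},"grip":{"type":"number"}},"required":["plan"]}

```bash
mkdir -p pics; python3 - <<'E'
from bench import *
import cv2,numpy as np
s=read_state();print(s['time_s'],s['position'],s['eef_rot'])
for n in("scene","side","wrist"):
    im=read_camera(n);cv2.imwrite(f"pics/{n}0.png",im)
    c=calibration(n);print(n,{k:np.round(v,4).tolist() for k,v in c.items()})
a=cv2.imread("pics/scene0.png");b=cv2.imread("pics/side0.png")
cv2.imwrite("pics/both.png",np.vstack([cv2.resize(a,(400,300)),cv2.resize(b,(400,300))]))
E
```

```text
0.0 [6.24372416e-01 8.60653859e-05 2.30052472e-01] [-8.13528854e-04  7.07099141e-01  7.07113671e-01 -6.32576558e-04]
scene {'fx': 427.6272, 'fy': 427.6272, 'cx': 256.9482, 'cy': 192.543, 'rvec': [0.622, 2.7666, -0.9515], 'tvec': [0.527, -0.0914, 1.4724]}
side {'fx': 356.5785, 'fy': 356.5785, 'cx': 252.1893, 'cy': 195.9849, 'rvec': [2.1586, -0.79, 0.3869], 'tvec': [-0.4359, 0.3746, 1.0606]}
wrist {'fx': 292.1243, 'fy': 292.1243, 'cx': 252.2802, 'cy': 191.868, 'mount': [[-0.0008, -0.962, -0.273, 0.0693], [1.0, -0.0007, -0.0004, 0.0006], [0.0002, -0.273, 0.962, -0.1431], [0.0, 0.0, 0.0, 1.0]]}
```

View pics/scene0.png

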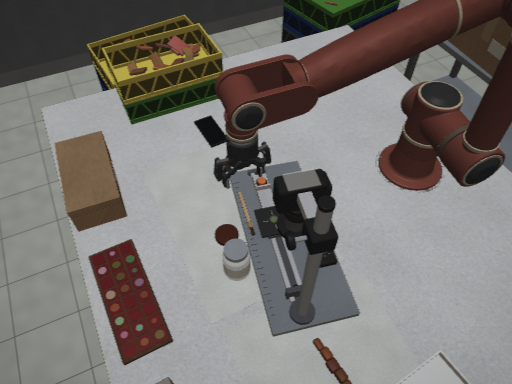

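View pics/side0.png

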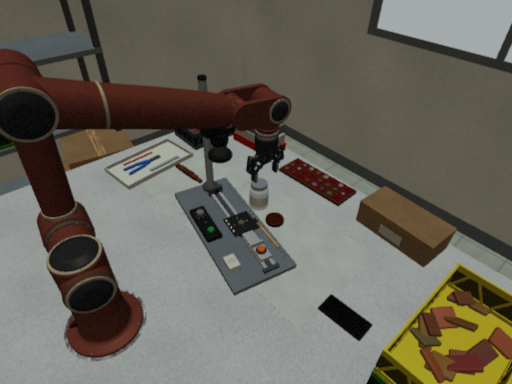

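The scene view shows the orange button at (262,182) and the column at about (303,312). The side view shows the orange button at (262,249), the green one at (211,230), and the coin on its plate at about (240,222). Next I'll measure these from the colour masks.

```bash
cat > h.py <<'E'
import cv2,numpy as np
from scipy.spatial.transform import Rotation as R
from bench import *
def ray(n,uv,st=None):
    c=calibration(n);d=np.array([(uv[0]-c['cx'])/c['fx'],(uv[1]-c['cy'])/c['fy'],1.])
    if 'mount' in c:
        q=np.array(st['eef_rot']);Rt=R.from_quat(q[[1,2,3,0]]).as_matrix();M=np.array(c['mount'])
        return Rt@M[:3,3]+st['position'],Rt@M[:3,:3]@d
    Rm=cv2.Rodrigues(np.array(c['rvec'],float))[0]
    return -Rm.T@np.array(c['tvec']).ravel(),Rm.T@d
def onz(n,uv,z,st=None):
    o,d=ray(n,uv,st);return o+d*(z-o[2])/d[2]
def blobs(im,lo,hi,amin=15):
    m=cv2.inRange(cv2.cvtColor(im,cv2.COLOR_BGR2HSV),lo,hi)
    k,_,s,c=cv2.connectedComponentsWithStats(m)
    return [(int(s[i,4]),c[i].round(1).tolist(),s[i,:4].tolist()) for i in range(1,k) if s[i,4]>=amin]
E
python3 - <<'E'
from h import *
s=read_state()
for n in("scene","side","wrist"):
    im=cv2.imread(f"pics/{n}0.png")
    for nm,lo,hi,z in(("orange",(5,170,150),(18,255,255),.061),("green",(45,120,60),(85,255,255),.051)):
        for a,c,bb in blobs(im,lo,hi): 
            p=onz(n,c,z,s)
            if abs(p[0])<1 and abs(p[1])<.6: print(n,nm,a,c,bb,p.round(4))
E
```

```text
scene orange 32 [261.1, 180.1] [258, 178, 7, 5] [ 0.5145 -0.1159  0.061 ]
scene green 81 [186.1, 103.5] [158, 95, 59, 18] [ 0.6019 -0.5743  0.051 ]
scene green 39 [200.4, 102.1] [184, 97, 33, 11] [ 0.551  -0.5593  0.051 ]
scene green 28 [170.5, 111.0] [159, 108, 24, 7] [ 0.6675 -0.559   0.051 ]
scene green 33 [143.1, 116.3] [131, 113, 26, 8] [ 0.7659 -0.5735  0.051 ]
scene green 30 [144.4, 118.7] [132, 115, 26, 8] [ 0.7653 -0.5591  0.051 ]
side orange 22 [260.6, 247.7] [258, 246, 6, 5] [ 0.5111 -0.1161  0.061 ]
side green 29 [210.4, 228.6] [208, 226, 6, 6] [0.4385 0.0759 0.051 ]
wrist orange 30 [167.7, 269.9] [166, 263, 4, 14] [ 0.5229 -0.1169  0.061 ]
wrist green 33 [84.0, 52.0] [81, 49, 7, 7] [0.4547 0.1249 0.051 ]
wrist green 415 [77.5, 100.9] [66, 90, 23, 23] [0.4404 0.0777 0.051 ]
```

View pics/wrist0.png

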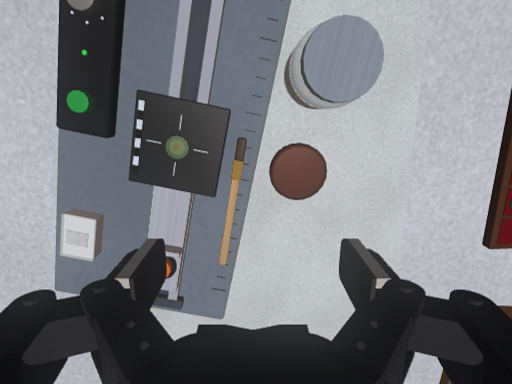

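The wrist view is clear: coin on its cross at (177,147), green button at (78,101), orange button partly hidden at (168,268), and the rail running up and slightly to the right. Next I'll work out the station frame.

```bash
python3 - <<'E'
from h import *
s=read_state();im=cv2.imread("pics/wrist0.png")
# dark plate contour -> minAreaRect ; coin blob inside
g=cv2.inRange(cv2.cvtColor(im,cv2.COLOR_BGR2GRAY),0,45)[80:205,120:240]
g=cv2.morphologyEx(g,cv2.MORPH_CLOSE,np.ones((15,15)))
c=max(cv2.findContours(g,0,2)[0],key=cv2.contourArea)
r=cv2.minAreaRect(c);box=cv2.boxPoints(r)+[120,80]
P=np.array([onz("wrist",b,.052,s) for b in box]);print(P.round(4),"sides",[np.linalg.norm(P[i]-P[i-1]).round(4) for i in range(4)])
for i in range(4): print(np.degrees(np.arctan2(*(P[i]-P[i-1])[[1,0]])).round(1),end=' ')
pc=P.mean(0);print("plate",pc)
for a,cc,bb in blobs(im[100:195,140:215],(20,50,40),(60,255,255),100): print("coin",a,bb,onz("wrist",[cc[0]+140,cc[1]+100],.056,s).round(4))
o=np.array([.5128,-.116])
print("dist",np.linalg.norm(pc[:2]-o),"ang",np.degrees(np.arctan2(*(pc[:2]-o)[::-1])))
E
```

```text
[[ 0.4847 -0.008   0.052 ]
 [ 0.5047  0.0886  0.052 ]
 [ 0.5335  0.086   0.052 ]
 [ 0.516  -0.0111  0.052 ]] sides [np.float64(0.0314), np.float64(0.0987), np.float64(0.0289), np.float64(0.0987)]
174.5 78.3 -5.1 -100.2 plate [0.50970417 0.03888111 0.052     ]
coin 417 [26, 35, 23, 24] [0.5432 0.03   0.056 ]
dist 0.154912050673728 ang 91.14510010363026
```

Emit:
servo_tool(
  grip=0,
  plan=[
    {"slide": [-28, -27, 0], "turn": [0, 0, 3]},
    {"slide": [-56, -55, 0], "turn": [0, 0, 6]},
    {"slide": [-84, -83, 20], "turn": [0, 0, 9]},
    {"slide": [-112, -110, 50], "turn": [0, 0, 11.6]},
    {"slide": [-112, -110, 90], "turn": [0, 0, 11.6]},
    {"slide": [-112, -110, 120], "turn": [0, 0, 11.6]},
    {"slide": [-112, -110, 145], "turn": [0, 0, 11.6]},
    {"slide": [-112, -110, 145], "turn": [0, 0, 11.6]},
    {"slide": [-112, -110, 145], "turn": [0, 0, 11.6]},
  ],
)

```text
time_s: 1.27
position: [0.5156, -0.1122, 0.0873]
eef_rot: [0.001, 0.775, 0.632, 0.0]
force: [-0.3, -0.2, -0.0]
gripper_width: 0.0002
finger_force: 0.0
```

```bash
python3 - <<'E'
from h import *
s=read_state();print(s['time_s'],s['position'],R.from_quat(np.array(s['eef_rot'])[[1,2,3,0]]).as_matrix().round(3).tolist(),s['force'],s['gripper_width'])
w=read_camera("wrist");a=read_camera("side");cv2.imwrite("pics/side1.png",a);cv2.imwrite("pics/w1.png",w)
print(blobs(w,(5,170,100),(18,255,255)),blobs(w,(45,120,60),(85,255,255)))
A=cv2.resize(a[190:300,190:330],(510,400),interpolation=2);cv2.imwrite("pics/m1.png",np.hstack([cv2.resize(w,(280,400))[:, :],A]))
E
```

```text
1.275 [ 0.51557481 -0.11216452  0.08729267] [[0.201, 0.98, 0.001], [0.98, -0.201, -0.0], [-0.0, 0.001, -1.0]] [-0.28013393 -0.19155941 -0.01803883] 0.00019080768479961497
[(686, [245.4, 222.7], [227, 211, 42, 28])] []
```

View pics/m1.png

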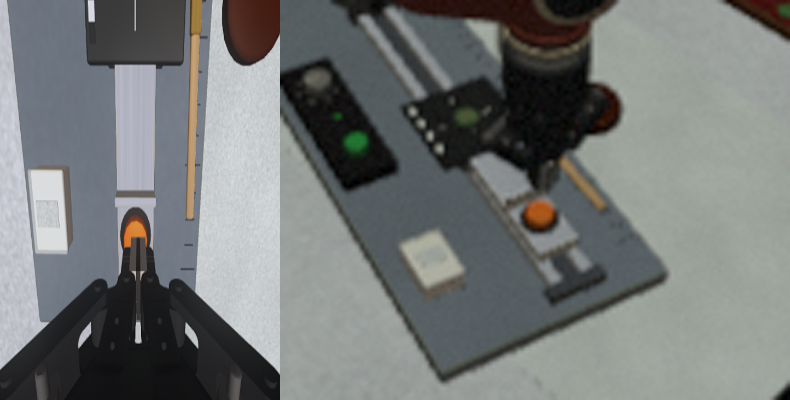

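The wrist view shows the cap just ahead of and slightly left of the shut fingertip, with the ridge in front of it. The side view shows the cap clear below the finger. I'll check the offset from the cap's front and side edges.

```bash
python3 - <<'E'
from h import *
s=read_state();q=np.array(s['eef_rot']);T=R.from_quat(q[[1,2,3,0]]).as_matrix()
im=cv2.imread("pics/w1.png");m=cv2.inRange(cv2.cvtColor(im,cv2.COLOR_BGR2HSV),(5,170,100),(18,255,255))
ys,xs=np.nonzero(m)
for y in range(211,240,3): 
    x=xs[ys==y]
    if len(x): print(y,x.min(),x.max(),len(x),[(T.T@(onz("wrist",(v,y),.061,s)-s['position'])*1e3).round(1)[:2].tolist() for v in(x.min()-.5,x.max()+.5)])
for v in (185,190,195,200,205): print(v,im[v,245].tolist(),(T.T@(onz("wrist",(245,v),.066,s)-s['position'])*1e3).round(1)[:2])
E
```

```text
211 244 252 9 [[8.8, -4.9], [8.8, 0.6]]
214 236 260 25 [[6.9, -9.9], [6.8, 5.6]]
217 231 262 32 [[4.9, -13.0], [4.9, 6.8]]
220 230 266 37 [[2.9, -13.7], [2.9, 9.3]]
223 228 267 40 [[0.9, -15.0], [0.9, 10.0]]
226 227 267 41 [[-1.1, -15.7], [-1.1, 10.0]]
229 227 268 16 [[-3.1, -15.7], [-3.2, 10.7]]
232 227 268 15 [[-5.2, -15.8], [-5.2, 10.7]]
235 227 267 13 [[-7.2, -15.8], [-7.3, 10.1]]
238 228 228 1 [[-9.3, -15.2], [-9.3, -14.6]]
185 [92, 94, 101] [26.7 -3.7]
190 [176, 175, 174] [23.7 -3.8]
195 [196, 183, 183] [20.6 -3.8]
200 [54, 52, 55] [17.5 -3.8]
205 [60, 57, 60] [14.4 -3.8]
```

Emit:
servo_tool(
  plan=[
    {"slide": [0, -2.5, 8], "turn": [0, 0, 0]},
    {"slide": [0, -2.5, 16], "turn": [0, 0, 0]},
    {"slide": [0, -2.5, 22], "turn": [0, 0, 0]},
    {"slide": [0, -2.5, 26], "turn": [0, 0, 0]},
    {"slide": [0, -2.5, 29], "turn": [0, 0, 0]},
    {"slide": [0, -2.5, 32], "turn": [0, 0, 0]},
    {"slide": [0, -2.5, 34], "turn": [0, 0, 0]},
    {"slide": [0, -2.5, 34], "turn": [0, 0, 0]},
  ],
)

```text
time_s: 2.38
position: [0.5127, -0.1115, 0.0539]
eef_rot: [-0.0, 0.775, 0.632, -0.0]
force: [-6.3, 2.9, 11.5]
gripper_width: -0.0001
finger_force: 6.0
```

Emit:
servo_tool(
  plan=[
    {"slide": [0.5, 0, 0]},
    {"slide": [1.5, 0, 0]},
    {"slide": [3, 0, 0]},
    {"slide": [5, 0, 0]},
    {"slide": [7.5, 0, 0]},
    {"slide": [10, 0, 0]},
    {"slide": [13, 0, 0]},
    {"slide": [16, 0, 0]},
    {"slide": [19, 0, 0]},
    {"slide": [22, 0, 0]},
    {"slide": [25, 0, 0]},
    {"slide": [28, 0, 0]},
    {"slide": [31, 0, 0]},
    {"slide": [34, 0, 0]},
    {"slide": [37, 0, 0]},
    {"slide": [40, 0, 0]},
    {"slide": [42.5, 0, 0]},
    {"slide": [44.5, 0, 0]},
    {"slide": [46, 0, 0]},
    {"slide": [46.5, 0, 0]},
  ],
)

```text
invalid input
```

```bash
python3 - <<'E'
from h import *
s=read_state();print(s['time_s'],s['position'],s['force'])
w=read_camera("wrist");a=read_camera("side");cv2.imwrite("pics/w2.png",w);cv2.imwrite("pics/side2.png",a)
A=cv2.resize(a[170:280,190:330],(510,400),interpolation=2);cv2.imwrite("pics/m2.png",np.hstack([cv2.resize(w,(280,400)),A]))
E
```

```text
2.375 [ 0.51271454 -0.11152752  0.05386552] [-6.2551412   2.93449203 11.47229093]
```

View pics/m2.png

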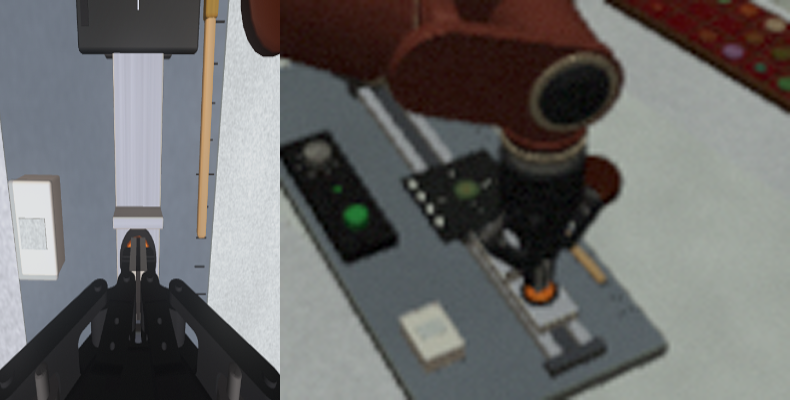

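The move was refused because rows need a turn, so nothing slid. The picture shows the fingertip on the pressed cap with the ridge ahead of it. I'll send it again with turns.

Emit:
servo_tool(
  plan=[
    {"slide": [0.5, 0, 0], "turn": [0, 0, 0]},
    {"slide": [1.5, 0, 0], "turn": [0, 0, 0]},
    {"slide": [3, 0, 0], "turn": [0, 0, 0]},
    {"slide": [5, 0, 0], "turn": [0, 0, 0]},
    {"slide": [7.5, 0, 0], "turn": [0, 0, 0]},
    {"slide": [10, 0, 0], "turn": [0, 0, 0]},
    {"slide": [13, 0, 0], "turn": [0, 0, 0]},
    {"slide": [16, 0, 0], "turn": [0, 0, 0]},
    {"slide": [19, 0, 0], "turn": [0, 0, 0]},
    {"slide": [22, 0, 0], "turn": [0, 0, 0]},
    {"slide": [25, 0, 0], "turn": [0, 0, 0]},
    {"slide": [28, 0, 0], "turn": [0, 0, 0]},
    {"slide": [31, 0, 0], "turn": [0, 0, 0]},
    {"slide": [34, 0, 0], "turn": [0, 0, 0]},
    {"slide": [37, 0, 0], "turn": [0, 0, 0]},
    {"slide": [40, 0, 0], "turn": [0, 0, 0]},
    {"slide": [42.5, 0, 0], "turn": [0, 0, 0]},
    {"slide": [44.5, 0, 0], "turn": [0, 0, 0]},
    {"slide": [46, 0, 0], "turn": [0, 0, 0]},
    {"slide": [46.5, 0, 0], "turn": [0, 0, 0]},
  ],
)

```text
time_s: 4.97
position: [0.522, -0.0663, 0.0539]
eef_rot: [0.0, 0.775, 0.632, -0.0]
force: [-6.1, 0.3, 10.6]
gripper_width: 0.0001
finger_force: 5.8
```

```bash
python3 - <<'E'
from h import *
s=read_state();print(s['time_s'],s['position'],s['force'])
w=read_camera("wrist");a=read_camera("side");cv2.imwrite("pics/w2.png",w);cv2.imwrite("pics/side2.png",a)
A=cv2.resize(a[170:280,190:330],(510,400),interpolation=2);cv2.imwrite("pics/m3.png",np.hstack([cv2.resize(w,(280,400)),A]))
E
```

```text
4.975 [ 0.52204621 -0.0662527   0.05388292] [-6.05173284  0.30414052 10.6196258 ]
```

View pics/m3.png

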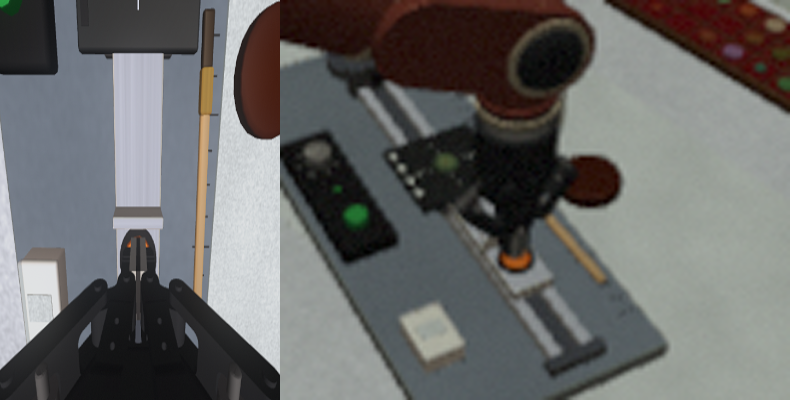

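The stage followed by about 46 mm with the finger unchanged on the cap. Continuing.

Emit:
servo_tool(
  plan=[
    {"slide": [0.5, 0, 0], "turn": [0, 0, 0]},
    {"slide": [1.5, 0, 0], "turn": [0, 0, 0]},
    {"slide": [3, 0, 0], "turn": [0, 0, 0]},
    {"slide": [5, 0, 0], "turn": [0, 0, 0]},
    {"slide": [8, 0, 0], "turn": [0, 0, 0]},
    {"slide": [11, 0, 0], "turn": [0, 0, 0]},
    {"slide": [15, 0, 0], "turn": [0, 0, 0]},
    {"slide": [19, 0, 0], "turn": [0, 0, 0]},
    {"slide": [23, 0, 0], "turn": [0, 0, 0]},
    {"slide": [27, 0, 0], "turn": [0, 0, 0]},
    {"slide": [31, 0, 0], "turn": [0, 0, 0]},
    {"slide": [35, 0, 0], "turn": [0, 0, 0]},
    {"slide": [39, 0, 0], "turn": [0, 0, 0]},
    {"slide": [43, 0, 0], "turn": [0, 0, 0]},
    {"slide": [47, 0, 0], "turn": [0, 0, 0]},
    {"slide": [50, 0, 0], "turn": [0, 0, 0]},
    {"slide": [53, 0, 0], "turn": [0, 0, 0]},
    {"slide": [55, 0, 0], "turn": [0, 0, 0]},
    {"slide": [56.5, 0, 0], "turn": [0, 0, 0]},
    {"slide": [57, 0, 0], "turn": [0, 0, 0]},
  ],
)

```text
time_s: 7.58
position: [0.5336, -0.0102, 0.0539]
eef_rot: [0.0, 0.775, 0.632, -0.0]
force: [-6.3, 1.3, 11.0]
gripper_width: 0.0003
finger_force: 5.7
```

```bash
python3 - <<'E'
from h import *
s=read_state();print(s['time_s'],s['position'],s['force'])
w=read_camera("wrist");w0=cv2.imread("pics/w2.png");print(np.abs(w[150:,150:350].astype(int)-w0[150:,150:350]).mean())
for im in (w0,w): print(blobs(im,(5,150,60),(18,255,255)))
E
```

```text
7.575 [ 0.53359102 -0.01018267  0.05388548] [-6.32136065  1.25576133 11.04799038]
6.954294871794872
[(5311, [489.2, 70.0], [458, 3, 54, 129]), (125, [370.6, 92.1], [367, 65, 19, 45]), (29, [235.8, 234.6], [232, 231, 7, 7]), (20, [268.2, 234.6], [266, 231, 6, 7])]
[(4993, [485.3, 166.6], [448, 111, 64, 109]), (70, [358.6, 188.1], [357, 170, 4, 37]), (29, [235.8, 234.6], [232, 231, 7, 7]), (20, [268.1, 234.8], [266, 231, 6, 7])]
```

No slip, about 56.5 mm left. I'll slow down before the stop and creep in.

Emit:
servo_tool(
  plan=[
    {"slide": [0.5, 0, 0], "turn": [0, 0, 0]},
    {"slide": [1.5, 0, 0], "turn": [0, 0, 0]},
    {"slide": [3, 0, 0], "turn": [0, 0, 0]},
    {"slide": [5, 0, 0], "turn": [0, 0, 0]},
    {"slide": [8, 0, 0], "turn": [0, 0, 0]},
    {"slide": [11, 0, 0], "turn": [0, 0, 0]},
    {"slide": [15, 0, 0], "turn": [0, 0, 0]},
    {"slide": [19, 0, 0], "turn": [0, 0, 0]},
    {"slide": [23, 0, 0], "turn": [0, 0, 0]},
    {"slide": [27, 0, 0], "turn": [0, 0, 0]},
    {"slide": [31, 0, 0], "turn": [0, 0, 0]},
    {"slide": [35, 0, 0], "turn": [0, 0, 0]},
    {"slide": [39, 0, 0], "turn": [0, 0, 0]},
    {"slide": [42, 0, 0], "turn": [0, 0, 0]},
    {"slide": [45, 0, 0], "turn": [0, 0, 0]},
    {"slide": [47, 0, 0], "turn": [0, 0, 0]},
    {"slide": [49, 0, 0], "turn": [0, 0, 0]},
    {"slide": [50.5, 0, 0], "turn": [0, 0, 0]},
    {"slide": [51.5, 0, 0], "turn": [0, 0, 0]},
    {"slide": [52, 0, 0], "turn": [0, 0, 0]},
  ],
)

```text
time_s: 10.12
position: [0.5441, 0.0409, 0.0539]
eef_rot: [0.0, 0.775, 0.632, -0.0]
force: [-6.5, -0.1, 10.0]
gripper_width: -0.0
finger_force: 5.5
```

Emit:
servo_tool(
  plan=[
    {"slide": [0.5, 0, 0], "turn": [0, 0, 0]},
    {"slide": [1, 0, 0], "turn": [0, 0, 0]},
    {"slide": [1.5, 0, 0], "turn": [0, 0, 0]},
    {"slide": [2, 0, 0], "turn": [0, 0, 0]},
    {"slide": [2.5, 0, 0], "turn": [0, 0, 0]},
    {"slide": [3, 0, 0], "turn": [0, 0, 0]},
    {"slide": [3.5, 0, 0], "turn": [0, 0, 0]},
    {"slide": [4, 0, 0], "turn": [0, 0, 0]},
    {"slide": [4.5, 0, 0], "turn": [0, 0, 0]},
    {"slide": [5, 0, 0], "turn": [0, 0, 0]},
    {"slide": [5.5, 0, 0], "turn": [0, 0, 0]},
    {"slide": [6, 0, 0], "turn": [0, 0, 0]},
  ],
)

```text
time_s: 11.62
position: [0.5453, 0.0456, 0.0539]
eef_rot: [0.001, 0.775, 0.632, -0.001]
force: [-5.3, -4.0, 9.6]
gripper_width: -0.0001
finger_force: 5.3
```

```bash
python3 - <<'E'
from h import *
s=read_state();print(s['time_s'],s['position'],s['force'])
w=read_camera("wrist");cv2.imwrite("pics/w4.png",w);print(blobs(w,(5,150,60),(18,255,255)))
E
```

```text
11.625 [0.54527031 0.04558974 0.05390076] [-5.33630068 -3.98872426  9.58002303]
[(4100, [479.2, 248.6], [441, 204, 71, 90]), (25, [236.0, 234.8], [233, 232, 6, 6]), (16, [268.1, 234.9], [267, 232, 4, 6]), (36, [349.6, 266.6], [348, 257, 4, 20])]
```

Travel reads 160.4 mm and a counterforce is building. A small extra push should confirm it's on the stop.

Emit:
servo_tool(
  plan=[
    {"slide": [0.5, 0, 0], "turn": [0, 0, 0]},
    {"slide": [1, 0, 0], "turn": [0, 0, 0]},
    {"slide": [1.5, 0, 0], "turn": [0, 0, 0]},
    {"slide": [1.5, 0, 0], "turn": [0, 0, 0]},
  ],
)

```text
time_s: 12.18
position: [0.5464, 0.0468, 0.0539]
eef_rot: [0.002, 0.775, 0.632, -0.0]
force: [-3.7, -5.0, 8.4]
gripper_width: 0.0
finger_force: 4.3
```

The finger now slides on the cap, so the stage is against its stop. Lifting straight up.

Emit:
servo_tool(
  plan=[
    {"slide": [0, 0, -2], "turn": [0, 0, 0]},
    {"slide": [0, 0, -4], "turn": [0, 0, 0]},
    {"slide": [0, 0, -7], "turn": [0, 0, 0]},
    {"slide": [0, 0, -10], "turn": [0, 0, 0]},
    {"slide": [0, 0, -16], "turn": [0, 0, 0]},
    {"slide": [0, 0, -24], "turn": [0, 0, 0]},
    {"slide": [0, 0, -34], "turn": [0, 0, 0]},
    {"slide": [0, 0, -34], "turn": [0, 0, 0]},
    {"slide": [0, 0, -34], "turn": [0, 0, 0]},
  ],
)

```text
time_s: 13.3
position: [0.5452, 0.0482, 0.0863]
eef_rot: [-0.0, 0.775, 0.632, 0.0]
force: [-0.9, -0.2, -0.7]
gripper_width: -0.0
finger_force: 0.0
```

```bash
python3 - <<'E'
from h import *
s=read_state();print(s['time_s'],s['position'],s['force'])
w=read_camera("wrist");a=read_camera("side");cv2.imwrite("pics/w5.png",w);cv2.imwrite("pics/side5.png",a)
for n,im in(("wrist",w),("side",a)):
  for nm,lo,hi,z in(("o",(5,150,100),(18,255,255),.061),("g",(45,120,60),(85,255,255),.051)):
    for A,c,bb in blobs(im,lo,hi):
      p=onz(n,c,z,s)
      if abs(p[1])<.3: print(n,nm,A,c,bb,p.round(4))
A=cv2.resize(a[150:260,180:320],(510,400),interpolation=2);cv2.imwrite("pics/m5.png",np.hstack([cv2.resize(w,(280,400)),A]))
E
```

```text
13.3 [0.54524099 0.04820086 0.08632165] [-0.92016176 -0.19055196 -0.70891737]
wrist o 598 [252.8, 224.1] [232, 213, 43, 25] [0.5462 0.0489 0.061 ]
wrist o 41 [336.1, 252.8] [335, 240, 4, 27] [0.5942 0.0189 0.061 ]
wrist g 77 [77.7, 128.8] [73, 125, 11, 9] [0.4551 0.1259 0.051 ]
wrist g 1275 [86.2, 206.1] [65, 187, 44, 39] [0.4428 0.0787 0.051 ]
side o 30 [239.2, 219.5] [236, 217, 7, 6] [0.5422 0.038  0.061 ]
side g 29 [210.4, 228.6] [208, 226, 6, 6] [0.4385 0.0759 0.051 ]
```

View pics/m5.png

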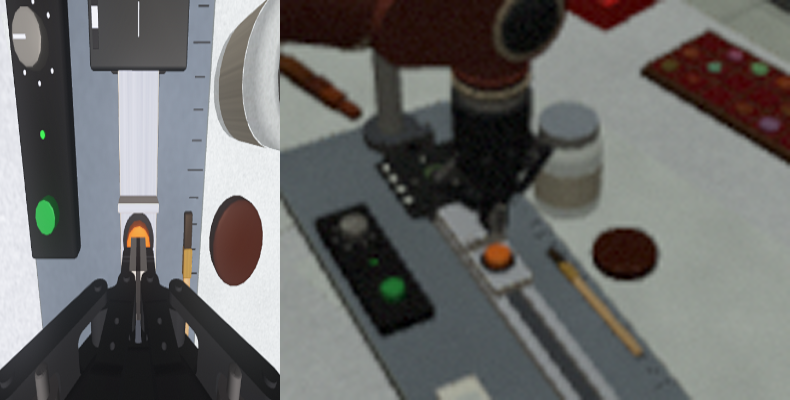

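The wrist and side views show the cap up again and the stage about 160 mm along, with the plate under the camera. The green button is at about (0.440, 0.077), so I'll hover over it.

Emit:
servo_tool(
  plan=[
    {"slide": [2, -20, -8], "turn": [0, 0, 0]},
    {"slide": [3, -45, -8], "turn": [0, 0, 0]},
    {"slide": [5, -70, -8], "turn": [0, 0, 0]},
    {"slide": [6, -92, -4], "turn": [0, 0, 0]},
    {"slide": [7, -109, 0], "turn": [0, 0, 0]},
    {"slide": [7, -109, 0], "turn": [0, 0, 0]},
    {"slide": [7, -109, 0], "turn": [0, 0, 0]},
  ],
)

```text
time_s: 14.28
position: [0.4406, 0.0768, 0.0866]
eef_rot: [0.0, 0.775, 0.632, 0.0]
force: [-0.5, 0.7, -0.4]
gripper_width: 0.0
finger_force: 0.0
```

```bash
python3 - <<'E'
from h import *
s=read_state();print(s['time_s'],s['position'],s['force']);T=R.from_quat(np.array(s['eef_rot'])[[1,2,3,0]]).as_matrix()
w=read_camera("wrist");a=read_camera("side");cv2.imwrite("pics/w6.png",w)
for A,c,bb in blobs(w,(45,120,60),(85,255,255)):
  f=lambda u,v:(T.T@(onz("wrist",(u,v),.051,s)-s['position'])*1e3).round(1)[:2]
  print(A,bb,"L/R",f(bb[0]-.5,c[1]),f(bb[0]+bb[2]-.5,c[1]),"top",f(c[0],bb[1]-.5))
print([(A,c) for A,c,b in blobs(a,(5,150,100),(18,255,255)) if 200<c[0]<280 and 200<c[1]<260])
A=cv2.resize(a[150:260,180:320],(510,400),interpolation=2);cv2.imwrite("pics/m6.png",np.hstack([cv2.resize(w,(280,400)),A]))
E
```

```text
14.275 [0.44055487 0.07683805 0.08656999] [-0.50171199  0.65412558 -0.35252559]
58 [246, 136, 9, 9] L/R [51.4 -3.6] [51.4  1.9] top [54.  -0.9]
929 [232, 197, 37, 34] L/R [  3.8 -13. ] [ 3.8 11. ] top [15.6 -0.9]
[(31, [239.1, 219.5])]
```

View pics/m6.png

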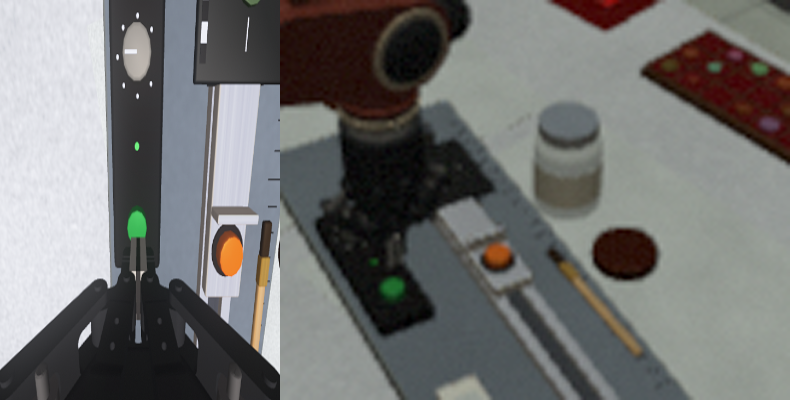

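The cap is centred about 3 mm ahead and 1 mm to the side of the finger, and the orange cap stands proud again. Pressing the shutter and lifting off.

Emit:
servo_tool(
  plan=[
    {"slide": [3, -1, 10], "turn": [0, 0, 0]},
    {"slide": [3, -1, 22], "turn": [0, 0, 0]},
    {"slide": [3, -1, 31], "turn": [0, 0, 0]},
    {"slide": [3, -1, 36], "turn": [0, 0, 0]},
    {"slide": [3, -1, 39], "turn": [0, 0, 0]},
    {"slide": [3, -1, 41.5], "turn": [0, 0, 0]},
    {"slide": [3, -1, 42], "turn": [0, 0, 0]},
    {"slide": [3, -1, 42], "turn": [0, 0, 0]},
    {"slide": [3, -1, 42], "turn": [0, 0, 0]},
  ],
)

```text
time_s: 15.5
position: [0.4396, 0.0801, 0.0459]
eef_rot: [-0.0, 0.775, 0.632, -0.001]
force: [-7.7, -0.0, 12.7]
gripper_width: -0.0002
finger_force: 6.2
```

Fully down: z is 45.9 mm and the force is 12.7 N. Lifting.

Emit:
servo_tool(
  plan=[
    {"slide": [0, 0, -4], "turn": [0, 0, 0]},
    {"slide": [0, 0, -10], "turn": [0, 0, 0]},
    {"slide": [0, 0, -25], "turn": [0, 0, 0]},
    {"slide": [0, 0, -50], "turn": [0, 0, 0]},
    {"slide": [-15, 0, -80], "turn": [0, 0, 0]},
    {"slide": [-40, 0, -100], "turn": [0, 0, 0]},
    {"slide": [-60, 0, -110], "turn": [0, 0, 0]},
    {"slide": [-60, 0, -110], "turn": [0, 0, 0]},
    {"slide": [-60, 0, -110], "turn": [0, 0, 0]},
    {"slide": [-60, 0, -110], "turn": [0, 0, 0]},
  ],
)

```text
time_s: 16.75
position: [0.4271, 0.0219, 0.1536]
eef_rot: [-0.001, 0.775, 0.632, -0.0]
force: [0.1, -0.8, -0.5]
gripper_width: 0.0001
finger_force: 0.0
```

```bash
python3 - <<'E'
from h import *
s=read_state();print(s['time_s'],s['position'],s['force'])
w=read_camera("wrist");a=read_camera("side")
A=cv2.resize(a[150:260,180:320],(400,314),interpolation=2);cv2.imwrite("pics/m7.png",np.hstack([cv2.resize(w,(400,314)),A]))
E
```

```text
16.75 [0.42714476 0.02193413 0.15361601] [ 0.10215262 -0.75087892 -0.53542719]
```

View pics/m7.png

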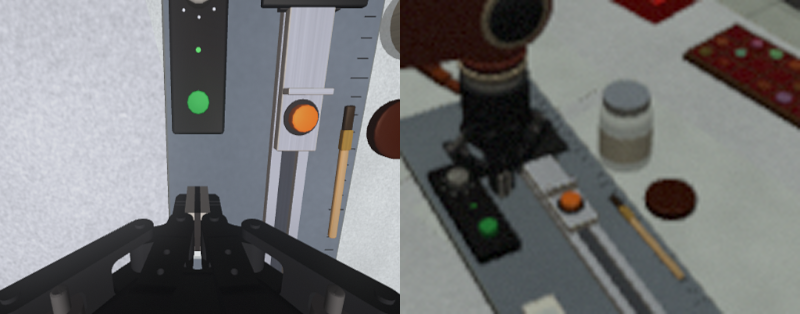

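Both caps are up, the stage is home, the arm touches nothing and everything else is in place. Handing in.

```bash
python3 -c "
from bench import *
print(hand_in())"
```

```text
the job is handed in; nothing more can be done
None
```

The job is handed in: the stage went home and locked, then the shutter was pressed fully and came back up. The coin was never touched, but the camera hid it at the end, so I didn't see its final position; no verdict came back.

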